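# Switch on the outlet box under the red guard

## Robot

A 6-joint arm with a two-finger parallel gripper is mounted at the origin on a cart in front of the work surface, level with it; the furniture and walls round the work are solid. World frame = base frame: x ahead of the robot, y to its left, z up, the work surface at z = 0. Lengths are in m, angles in rad, forces in N, time in s.
With the tool pointing down it reaches from about 0.35 to 0.85 m from the base axis. Payload 8.1 kg.
Tool frame: the origin (TCP) lies midway between the tips of the shut fingers; the grasp point (between the pads) lies 19 mm behind it; z points along the fingers, y is the direction in which the jaws open and shut (so a half turn about z gives the same grasp; the last joint's range is limited). The gripper opens to 93 mm and grips with 3 to 60 N. Pads are 15 mm wide; open, the fingers measure 128 mm over their backs; the gripper's body (75 mm by 188 mm) begins 65 mm behind the grasp point.
Start: joints at [1.158, 0.13, 1.488, -0, 1.523, -0.085], TCP at [0.193, 0.568, 0.219] pointing down, gripper open.
Joint ranges: [-2.96, 2.96], [-0.89, 2.26], [0.02, 2.5], [-1.34, 4.48], [0, 2.73], [-2.66, 2.66]. Speed limits (rad/s): [2.39, 2.39, 2.79, 3.14, 3.14, 3.14].

## Interface

Orientations are given as a rotation vector (axis times angle).
In Python, from plant import robot gives the robot as it stands. The module is installed in compiled form; this text tells all that it offers.
- The arm moves only by the shell command python3 -m pendant 'ROWS' [FORCE]. ROWS is JSON, a list of rows, each an object with "translation": the shift along the tool's x, y, z in mm, a list of three; "twist": the turn, a rotation vector about the tool's x, y, z in rad, a list of three; "grip": the opening, from -1 (shut) to 1 (fully open). A call has exactly 10 rows; each row shifts and turns the pose as measured when the row begins, along the tool's axes as they then stand; what a row does not reach is not made up. A row lasts 1/10 s, in which the tool goes at most 50 mm and 8.59 degrees, less where a joint would pass 70% of its speed; a pose out of reach is approached as far as the arm can. A call is refused whole if a number of a shift passes 50 or a number of a turn 0.15, either way. A call with a gripper value outside its range is refused whole. The fingers move at their own pace and stop on an object; FORCE is the grip in N (left out, the last holds). Time passes only in rows, so rows that do not move let the fingers close, or fill a call up. It gives the time, the measured TCP pose, the force and the opening at its end, in the units of the state.
- robot.read_state(): the state, without advancing time (a new reading comes with each control period).
- robot.read_camera(name): name is "side" or "top"; returns (picture, depth): 400x640x3 uint8, red, green, blue; 400x640 float32, m along the optical axis (not along the pixel's ray), 0 where there is no reading.
- robot.camera_info(name): a dict with "vertical_fov" (degrees; the focal length in pixels is half the picture's height over the tangent of half this angle, whatever the lens; pixels are square), "cx", "cy" (the principal point, pixels), "cam_to_world" (4x4, takes a point from camera to world coordinates). Camera axes: x right, y up, looking along -z (the intrinsics and any distortion apply to the point x, -y, -z); pixel columns grow to the right and rows downward; lengths in m; the calibration is good to about 2 mm. A picture is of the moment at which its call begins. camera_info takes no time and is no camera call.
- robot.close_job(): hands the job in, once; it reports no verdict.
The state is a dict: "t": time; "q": joint angles; "dq": joint speeds; "joint_torque": joint torques, N m; "tool_pos": TCP position; "orientation": TCP orientation; "force": force on the tool from outside, world axes, zero at the start; "wrist_torque": the same for the moment, N m; "opening": finger opening in m.
Only numpy, scipy, OpenCV 4.12 (cv2) and the standard library are available. Lean on these libraries where they do the work, as an engineer would, in place of code of your own. Each camera call takes 0.05 s, during which the arm holds its last target. There are 200 camera calls.

## Task

Switch on the outlet box that has the red guard: lift the sprung red guard with a finger and, while the finger keeps it up, flip the toggle beneath it fully over from right to left, then draw the finger out so that the guard drops fully shut over the toggle. Be gentle with the guard and the toggle. Leave the box with the yellow guard as it is and do not disturb the spool, the cutters or the tin.

Things in the scene. Friction and masses are not known exactly. Their poses are not given: they have to be found in the camera images.
- red_box: Fixed grey outlet box, dark top plate, 110 (x) x 100 (y) mm, plate 45 mm high; red sprung guard over a steel toggle. Origin: centre of its underside. x to its far (hinge) side, y to its left, z up; turned up to 0.25 rad. Guard hinge axis along y at x +32, z 51 mm. Toggle pivot at x +2, y 0, z 48 mm. Green dot on the left = on, white dot on the right = off.
- red_guard (a joint): Red guard: 0 = shut, grows as its near edge rises, stop at 1.7 rad. A spring shuts it within a second when let go; about 1 N at the lip lifts it. 84 mm wide hood, roof 48 mm above the hinge axis, front wall 56 mm before it; the wall's lower edge is 30 mm above the plate (75 above the bench) and flares into the lip. Sides open but for ribs within 16 mm of the hinge.
- red_lip (a point): Middle of the near edge of the red guard's lip, which runs 22 mm forward and 14 mm up from the front wall's lower edge; shut: x -46, y 0, z 90 mm of red_box. Moves with the guard. Fingers that point down and forward (15 to 45 degrees off vertical) go under it from the near side, lift, and go on in beneath; the guard then lies on the finger.
- red_toggle (a joint): Red box's toggle: 0 = off, leaning 0.4 rad to the right (-y of the box); 0.8 = on, leaning 0.4 rad to the left (+y), hard stops at both ends. It swings across the box, stays where it is left, and takes about 1 N at its tip.
- red_tip (a point): Tip of the red box's toggle, a steel bat 36 mm long from the pivot and 9 mm thick; its tip stands about 81 mm above the bench. Moves with the toggle.
- yellow_box: The same outlet box but with a yellow guard; not to be operated. Origin and axes as red_box. Which box stands left or right varies.
- yellow_guard (a joint): Opening of the yellow guard, 0 = shut.
- yellow_toggle (a joint): Yellow box's toggle, starts at off (about 0).
- spool: Loose reel of solder wire, white flanges, 49x68x36 mm; origin on its underside.
- cutters: Loose side cutters with red handles, 34x113x10 mm; origin at the centre of the underside.
- tin: Loose flat round tin, green and white, 79x79x24 mm; origin at the centre of the underside.

How it is judged:
By the outcome, as a careful person would: the job done as asked, in the order asked, and still so for the second after the job is handed in, with the robot touching nothing.
It also fails if it takes over 48 s, if anything falls off the work surface, if the arm or the gripper's body presses on something with over 40 N, if the wrist force passes 120 N, or if a joint passes its speed limit or range.

## Working session

There is one attempt and no reset: what is moved stays moved. The work goes in short steps, Python scripts to look and compute and a shell command to move; the robot and the scene stay as the last step left them, time stands still between calls to the robot, and variables do not carry over. Pictures are saved under pics/ and viewed, about 8 in all and at most 12, crops included, and the job is handed in when it is done.

```bash
mkdir -p pics; cat > h.py <<'E'
import numpy as np, cv2
from plant import robot
from scipy.spatial.transform import Rotation as R
def cam(n):
    p,d=robot.read_camera(n); i=robot.camera_info(n); np.savez(''+n+'.npz',p=p,d=d); return p,d,i
def pts(d,i):
    f=d.shape[0]/2/np.tan(np.radians(i['vertical_fov'])/2)
    v,u=np.mgrid[:d.shape[0],:d.shape[1]]
    P=np.stack([(u-i['cx'])/f*d,-(v-i['cy'])/f*d,-d,np.ones_like(d)],-1)
    return (P@np.array(i['cam_to_world']).T)[...,:3]
E
python3 - <<'E'
from h import *
ims=[]
for n in('top','side'):
    p,d,i=cam(n); print(n,i); cv2.imwrite(f'pics/{n}1.png',p[...,::-1])
    W=pts(d,i); hsv=cv2.cvtColor(p,cv2.COLOR_RGB2HSV)
    for nm,lo,hi in(('red',0,8),('yel',20,35)):
        m=(hsv[...,0]>=lo)&(hsv[...,0]<=hi)&(hsv[...,1]>140)&(hsv[...,2]>70)&(d>0)
        m&=W[...,2]>.04
        if m.sum(): 
            w=W[m]; print(nm,m.sum(),w.min(0),w.max(0),np.median(w,0)); v,u=np.where(m); print(u.min(),u.max(),v.min(),v.max())
print(robot.read_state())
E
```

```text
top {'vertical_fov': 50.55467579464833, 'cx': 320.72250797131994, 'cy': 207.60718582042256, 'cam_to_world': array([[-2.59431439e-02,  9.89084345e-01, -1.45048653e-01,
         3.09445368e-01],
       [-9.99651136e-01, -2.63875897e-02, -1.14071139e-03,
        -2.76427952e-01],
       [-4.95574413e-03,  1.44968457e-01,  9.89423866e-01,
         1.31780328e+00],
       [ 0.00000000e+00,  0.00000000e+00,  0.00000000e+00,
         1.00000000e+00]])}
red 868 [ 0.43480689 -0.60670464  0.04035572] [0.85758784 0.61151798 0.17860857] [ 0.48280223 -0.4241499   0.09801321]
18 433 73 225
yel 783 [ 0.43382459 -0.33396923  0.04069943] [0.57861456 0.27694485 0.22026397] [ 0.47473003 -0.28707513  0.09819973]
112 340 173 226
side {'vertical_fov': 48.48462363788187, 'cx': 324.93989725024613, 'cy': 206.70070702619836, 'cam_to_world': array([[ 0.9468337 ,  0.15997501, -0.27913067,  0.19794146],
       [-0.32055665,  0.395277  , -0.8608133 , -1.22381745],
       [-0.02737469,  0.90452423,  0.42554264,  0.55590305],
       [ 0.        ,  0.        ,  0.        ,  1.        ]])}
red 803 [ 0.43174095 -0.609
[... 221 characters left out ...]
812356]
318 332 205 222
{'t': 0.1, 'q': array([ 1.15757594e+00,  1.31084187e-01,  1.48916028e+00,  1.31305620e-05,
        1.52302673e+00, -8.54191167e-02]), 'dq': array([-1.63739666e-04, -1.81718478e-04, -3.22424932e-03,  4.28556043e-04,
        3.90400589e-04, -2.45629120e-05]), 'joint_torque': array([ 1.30715103e-03, -5.61334956e+01, -4.93099451e+01,  7.70663540e-02,
        2.90840375e-02, -1.13693238e-05]), 'tool_pos': array([0.19295305, 0.56757939, 0.21769878]), 'orientation': array([-5.12537919e-01, -3.09906773e+00,  2.54969329e-03]), 'force': array([-0.01201483,  0.52573676, -0.06355675]), 'wrist_torque': array([ 0.01190721,  0.00694382, -0.00276833]), 'opening': 0.09319493677129821}
```

View pics/top1.png

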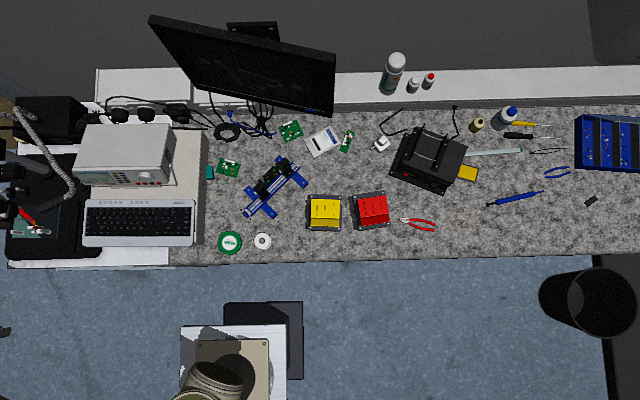

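View pics/side1.png

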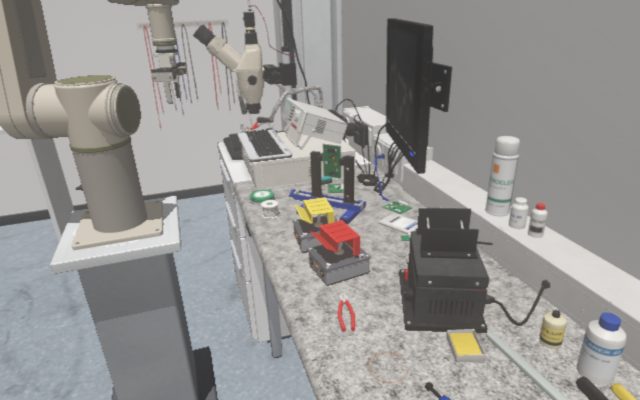

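Top view: red guard near (371,211), yellow guard near (323,212), cutters at (418,224), spool (262,240), tin (229,243). Side view: red box at (338,250), with the toggle in the dark under the hood. Next is the red box pose.

```bash
python3 - <<'E'
from h import *
for n in('top','side'):
    z=np.load(n+'.npz'); p,d=z['p'],z['d']; i=robot.camera_info(n); W=pts(d,i); hsv=cv2.cvtColor(p,cv2.COLOR_RGB2HSV)
    m=((hsv[...,0]<=8)|(hsv[...,0]>172))&(hsv[...,1]>140)&(hsv[...,2]>60)&(d>0)
    loc=(abs(W[...,0]-.48)<.1)&(W[...,1]<-.34)&(W[...,1]>-.52)
    w=W[m&loc&(W[...,2]>.04)]
    print(n,len(w),'z pct',np.percentile(w[:,2],[1,10,50,90,99]))
    for zl in(.06,.088,.096):
        r=cv2.minAreaRect((w[w[:,2]>zl][:,:2]*1000).astype(np.float32)); print(zl,r, cv2.boxPoints(r).round().tolist())
    w2=W[loc&(W[...,2]>.03)&(d>0)&(W[...,1]>-.49)]; w2=w2[(w2[:,2]<.056)]
    r=cv2.minAreaRect((w2[:,:2]*1000).astype(np.float32)); print('plate',len(w2),r,cv2.boxPoints(r).round().tolist())
    v,u=np.where(m&loc&(W[...,2]>.04)); c=p[v.min()-30:v.max()+40,u.min()-70:u.max()+30]
    cv2.imwrite(f'pics/{n}c.png',cv2.resize(c[...,::-1],None,fx=5,fy=5,interpolation=cv2.INTER_CUBIC)[:600,:800]); print(v.min()-30,u.min()-70,c.shape)
E
```

```text
top 781 z pct [0.07649697 0.08270476 0.09816913 0.10211093 0.10440102]
0.06 ((477.43023681640625, -427.7685241699219), (78.56326293945312, 84.25231170654297), 8.223867416381836) [[433.0, -392.0], [445.0, -475.0], [522.0, -464.0], [510.0, -380.0]]
0.088 ((477.43023681640625, -427.7685241699219), (78.56326293945312, 84.25231170654297), 8.223867416381836) [[433.0, -392.0], [445.0, -475.0], [522.0, -464.0], [510.0, -380.0]]
0.096 ((477.6535339355469, -427.628662109375), (78.07535552978516, 83.91236877441406), 8.215593338012695) [[433.0, -392.0], [445.0, -475.0], [522.0, -464.0], [510.0, -381.0]]
plate 394 ((485.16278076171875, -426.4522705078125), (109.85086822509766, 100.47079467773438), 7.949067115783691) [[424.0, -384.0], [438.0, -484.0], [547.0, -469.0], [533.0, -369.0]]
165 287 (100, 132, 3)
side 769 z pct [0.06200051 0.08093121 0.10026933 0.10206245 0.10319404]
0.06 ((473.98822021484375, -430.7227783203125), (77.1711196899414, 84.05294799804688), 6.082680702209473) [[431.0, -393.0], [440.0, -477.0], [517.0, -468.0], [508.0, -385.0]]
0.088 ((473.7764892578125, -430.38922119140625), (77.212158203125, 83.32324981689453), 5.772497653961182) [[431.0, -393.0], [440.0, -476.0], [516.0, -468.0], [508.0, -385.0]]
0.096 ((484.4395446777344, -429.3291320800781), (55.390586853027344, 83.18342590332031), 5.3839898109436035) [[453.0, -391.0], [461.0, -473.0], [516.0, -468.0], [508.0, -385.0]]
plate 1212 ((481.4577331542969, -428.845458984375), (110.712890625, 100.84693908691406), 7.491860389709473) [[420.0, -386.0], [433.0, -486.0], [543.0, -472.0], [530.0, -372.0]]
191 241 (103, 147, 3)
```

View pics/topc.png

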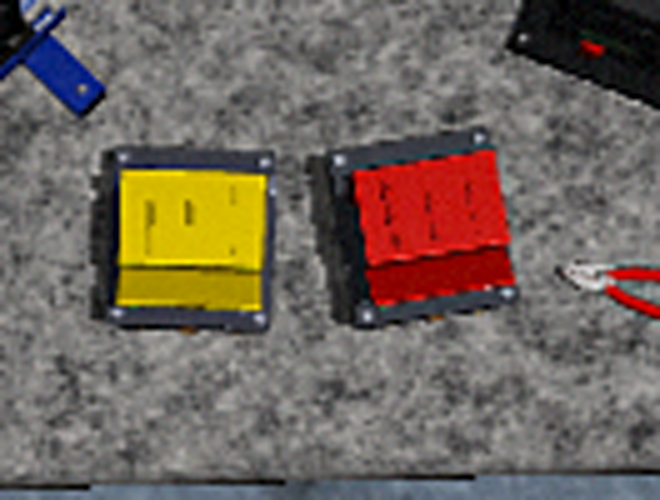

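View pics/sidec.png

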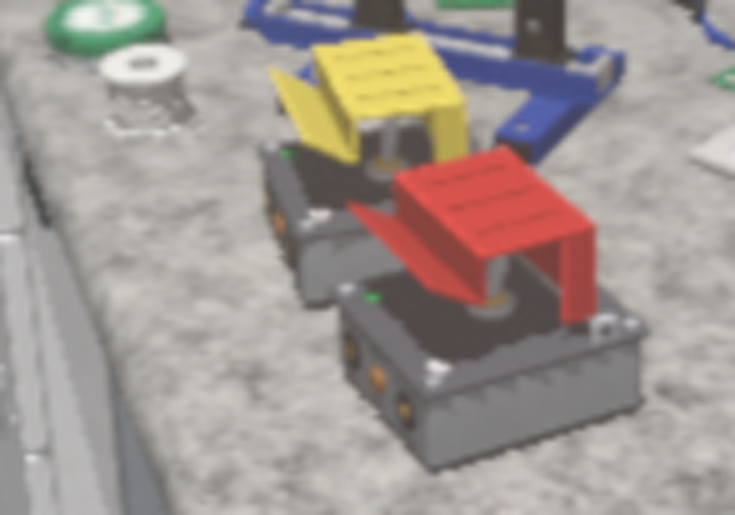

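```bash
cat >> h.py <<'E'
C=np.array([.483,-.4277]); YAW=.137
Rb=R.from_euler('z',YAW)
def goal(bx,by,bz,th):  # box mm, tilt deg -> world pos, R ; tool y=-box y, tool z down-forward
    t=np.radians(th); X=[np.cos(t),0,np.sin(t)];Y=[0,-1,0];Z=[np.sin(t),0,-np.cos(t)]
    return np.r_[C,0]+Rb.apply(np.array([bx,by,bz])/1e3), Rb*R.from_matrix(np.array([X,Y,Z]).T)
def where():
    s=robot.read_state(); p=np.array(s['tool_pos']); r=R.from_rotvec(s['orientation'])
    print('t',s['t'],'world',p.round(4),'box mm',(Rb.inv().apply(p-np.r_[C,0])*1e3).round(1),'F box',Rb.inv().apply(s['force']).round(2),'q',np.round(s['q'],2),'open',round(s['opening'],4))
    return p,r
def to(*g):
    p,r=where(); P,Rg=goal(*g)
    print('shift tool mm',(r.inv().apply(P-p)*1e3).round(1),'twist',(r.inv()*Rg).as_rotvec().round(3),'shift in goal axes',(Rg.inv().apply(P-p)*1e3).round(1))
E
python3 - <<'E'
from h import *
z=np.load('top.npz'); W=pts(z['d'],robot.camera_info('top')); r=np.hypot(W[...,0],W[...,1]); a=np.arctan2(W[...,1],W[...,0])
for k in np.arange(-.9,1.2,.15):
    print(round(k,2),[round(float(W[...,2][(abs(a-k)<.08)&(abs(r-q)<.03)&(z['d']>0)].max(initial=-1)),3) for q in(.4,.45,.5,.55,.6,.65,.7,.75)])
to(-100,-43,200,0)
E
```

```text
-0.9 [-0.724, -0.722, 0.005, 0.007, 0.008, 0.05, 0.014, 0.016]
-0.75 [-0.723, 0.009, 0.007, 0.049, 0.105, 0.106, 0.105, 0.017]
-0.6 [0.006, 0.009, 0.095, 0.107, 0.104, 0.105, 0.052, 0.012]
-0.45 [0.008, 0.008, 0.104, 0.106, 0.105, 0.023, 0.013, 0.016]
-0.3 [0.043, 0.042, 0.03, 0.199, 0.2, 0.179, 0.047, 0.018]
-0.15 [0.042, 0.046, 0.05, 0.2, 0.2, 0.027, 0.025, 0.131]
0.0 [0.032, 0.031, 0.046, 0.025, 0.022, 0.017, 0.028, 0.104]
0.15 [0.112, 0.121, 0.121, 0.117, 0.168, 0.203, 0.203, 0.203]
0.3 [0.116, 0.123, 0.123, 0.164, 0.233, 0.233, 0.214, 0.196]
0.45 [0.113, 0.121, 0.122, 0.122, 0.229, 0.233, 0.231, 0.215]
0.6 [0.006, 0.116, 0.121, 0.123, 0.121, 0.233, 0.25, 0.297]
0.75 [-0.722, 0.008, 0.115, 0.122, 0.122, 0.166, 0.289, 0.312]
0.9 [-0.728, -0.725, 0.007, 0.025, 0.039, 0.041, 0.284, 0.242]
1.05 [-0.726, -0.723, -0.724, -0.724, 0.006, 0.025, 0.04, 0.044]
1.2 [-0.726, -0.727, 0.31, 0.266, -0.724, -0.727, -0.72, -0.725]
t 0.1 world [0.193  0.5676 0.2177] box mm [-151.4 1025.6  217.7] F box [ 0.06  0.52 -0.06] q [ 1.16  0.13  1.49  0.    1.52 -0.09] open 0.0932
shift tool mm [-524.9 -932.1   19.2] twist [-1.000e-03  2.000e-03  2.677e+00] shift in goal axes [  51.4 1068.6   17.7]
```

```bash
python3 -m pendant '[{"translation":[0,0,-50],"twist":[0,0,0],"grip":-1},{"translation":[0,-20,-45],"twist":[0,0,0],"grip":-1},{"translation":[0,-30,-40],"twist":[0,0,0],"grip":-1},{"translation":[-20,-30,-30],"twist":[0,0,0.05],"grip":-1},{"translation":[-50,-20,0],"twist":[0,0,0.12],"grip":-1},{"translation":[-50,0,0],"twist":[0,0,0.12],"grip":-1},{"translation":[-50,0,0],"twist":[0,0,0.12],"grip":-1},{"translation":[-50,0,0],"twist":[0,0,0.12],"grip":-1},{"translation":[-50,0,0],"twist":[0,0,0.12],"grip":-1},{"translation":[-50,0,0],"twist":[0,0,0.12],"grip":-1}]' 20
python3 -c "
from h import *
to(-120,-43,200,0)"
```

```text
t: 1.1
tool_pos: [0.4018, 0.2796, 0.3845]
orientation: [1.659, 2.665, -0.019]
force: [-0.0, 0.6, 0.1]
opening: 0.0174
t 1.1 world [0.4018 0.2796 0.3845] box mm [ 16.1 711.8 384.5] F box [0.07 0.55 0.12] q [ 0.51 -0.16  1.48 -0.01  1.83  0.05] open 0.0174
shift tool mm [-672.2 -364.9  193.2] twist [1.000e-03 1.400e-02 1.891e+00] shift in goal axes [-136.1  754.8  184.5]
```

```bash
python3 -m pendant '[{"translation":[-50,0,0],"twist":[0,0,0.13],"grip":-1},{"translation":[-50,0,0],"twist":[0,0,0.13],"grip":-1},{"translation":[-50,0,0],"twist":[0,0,0.13],"grip":-1},{"translation":[-50,0,0],"twist":[0,0,0.13],"grip":-1},{"translation":[-50,0,0],"twist":[0,0,0.13],"grip":-1},{"translation":[-50,0,0],"twist":[0,0,0.13],"grip":-1},{"translation":[-50,10,0],"twist":[0,0,0.13],"grip":-1},{"translation":[-50,10,0],"twist":[0,0,0.13],"grip":-1},{"translation":[-50,10,0],"twist":[0,0,0.13],"grip":-1},{"translation":[-50,10,0],"twist":[0,0,0.13],"grip":-1}]'
python3 -c "
from h import *
to(-120,-43,200,0)"
```

```text
t: 2.1
tool_pos: [0.3654, -0.195, 0.384]
orientation: [2.96, 1.034, -0.027]
force: [1.0, -0.9, -0.8]
opening: 0.0003
t 2.1 world [ 0.3654 -0.195   0.384 ] box mm [-84.7 246.5 384. ] F box [ 0.86 -1.07 -0.8 ] q [-0.6  -0.37  1.65 -0.02  1.87  0.3 ] open 0.0003
shift tool mm [-174.6  231.1  187.1] twist [0.004 0.018 0.535] shift in goal axes [-35.3 289.5 184. ]
```

```bash
python3 -m pendant '[{"translation":[-20,20,0],"twist":[0,0,0.14],"grip":-1},{"translation":[-20,20,0],"twist":[0,0,0.14],"grip":-1},{"translation":[-10,30,0],"twist":[0,0,0.14],"grip":-1},{"translation":[0,40,10],"twist":[0,0,0.14],"grip":-1},{"translation":[0,40,10],"twist":[0,0.13,0],"grip":-1},{"translation":[0,40,10],"twist":[0,0.13,0],"grip":-1},{"translation":[0,40,10],"twist":[0,0.13,0],"grip":-1},{"translation":[0,40,0],"twist":[0,0.13,0],"grip":-1},{"translation":[0,10,0],"twist":[0,0.1,0],"grip":-1},{"translation":[0,0,0],"twist":[0,0,0],"grip":-1}]'
python3 -c "
from h import *
to(-110,-43,120,40)"
```

```text
t: 3.1
tool_pos: [0.3766, -0.5073, 0.3413]
orientation: [-2.972, -0.107, -0.965]
force: [0.2, 0.6, -0.8]
opening: 0.0005
t 3.1 world [ 0.3766 -0.5073  0.3413] box mm [-116.2  -64.3  341.3] F box [ 0.27  0.61 -0.79] q [-1.38 -0.04  1.57  0.62  1.52  0.12] open 0.0005
shift tool mm [-126.   -23.1  181.8] twist [ 0.046  0.071 -0.049] shift in goal axes [-137.5  -21.3  173.5]
```

```bash
python3 -m pendant '[{"translation":[-20,-4,30],"twist":[0.02,0.035,-0.025],"grip":-1},{"translation":[-20,-4,30],"twist":[0.02,0.035,-0.025],"grip":-1},{"translation":[-25,-4,30],"twist":[0,0,0],"grip":-1},{"translation":[-25,-4,30],"twist":[0,0,0],"grip":-1},{"translation":[-25,-4,30],"twist":[0,0,0],"grip":-1},{"translation":[-20,0,20],"twist":[0,0,0],"grip":-1},{"translation":[0,0,0],"twist":[0,0,0],"grip":-1},{"translation":[0,0,0],"twist":[0,0,0],"grip":-1},{"translation":[0,0,0],"twist":[0,0,0],"grip":-1},{"translation":[0,0,0],"twist":[0,0,0],"grip":-1}]'
python3 - <<'E'
from h import *
to(-75,-43,66,40)
for n in('side','top'):
    p,d,i=cam(n); c=p[170:300,250:410] if n=='side' else p[150:270,310:470]
    cv2.imwrite(f'pics/{n}2.png',cv2.resize(c[...,::-1],None,fx=4.6,fy=4.6,interpolation=cv2.INTER_CUBIC))
E
```

```text
t: 4.1
tool_pos: [0.3796, -0.4858, 0.1242]
orientation: [-2.916, -0.223, -1.038]
force: [-0.4, -0.5, 0.5]
opening: 0.0009
t 4.1 world [ 0.3796 -0.4858  0.1242] box mm [-110.4  -43.4  124.2] F box [-0.5  -0.41  0.47] q [-1.4   0.12  1.84  0.73  1.25 -0.24] open 0.0009
shift tool mm [-9.3 -0.7 67.5] twist [0.002 0.015 0.017] shift in goal axes [-10.3  -0.4  67.4]
```

View pics/side2.png

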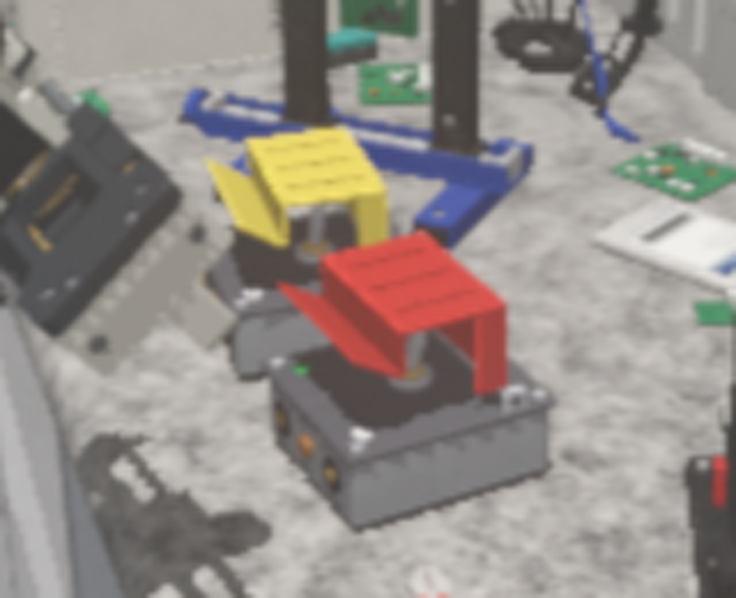

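View pics/top2.png

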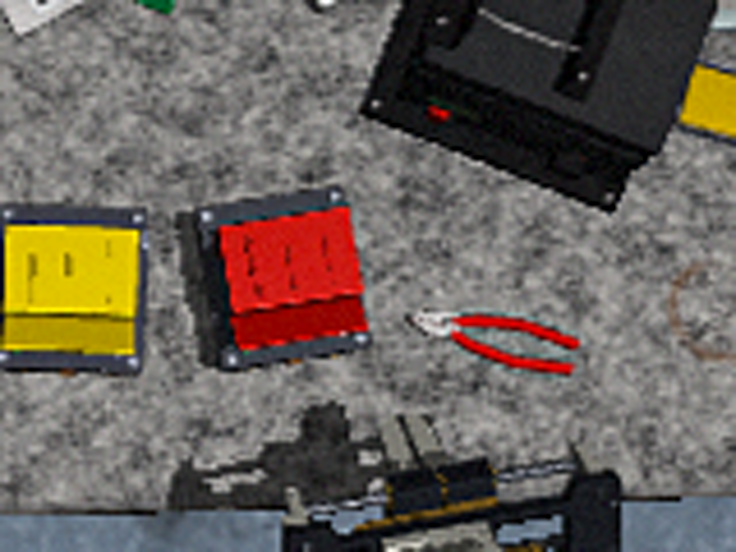

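Side view: the guard and toggle are untouched, and the gripper comes in from the left at (130,280). Top view: closed fingers near (410,440) in the crop, just right of the red box's near edge. I'll check the finger position by depth.

```bash
python3 - <<'E'
from h import *
p0,r0=where()
for n in('side','top'):
    z=np.load(n+'.npz'); d=z['d']; W=pts(d,robot.camera_info(n))
    T=r0.inv().apply((W-p0).reshape(-1,3))*1e3; T=T[(d.ravel()>0)]
    m=(abs(T[:,0])<40)&(abs(T[:,1])<100)&(T[:,2]>-100)&(T[:,2]<15)
    t=T[m]; print(n,m.sum())
    for k in range(-100,15,8):
        s=t[(t[:,2]>=k)&(t[:,2]<k+8)]
        if len(s): print(k,len(s),'x',np.percentile(s[:,0],[0,50,100]).round(),'y',np.percentile(s[:,1],[0,10,50,90,100]).round())
E
```

```text
t 4.2 world [ 0.3795 -0.486   0.1242] box mm [-110.5  -43.6  124.2] F box [-0.07 -0.57 -0.44] q [-1.4   0.12  1.84  0.73  1.25 -0.24] open 0.0005
side 433
-100 193 x [-35.  -0.  36.] y [-82.  27.  84.  86.  87.]
-92 111 x [-34.   1.  35.] y [-81.  82.  84.  86.  87.]
-44 13 x [-7.  1.  9.] y [13. 14. 16. 17. 17.]
-36 37 x [-9.  2.  9.] y [ 1. 13. 14. 16. 17.]
-28 31 x [-9.  1.  9.] y [11. 12. 14. 16. 17.]
-20 29 x [-8.  0.  9.] y [11. 12. 13. 14. 17.]
-12 19 x [-8.  5. 10.] y [-16.  -6.   8.  13.  13.]
top 330
-100 148 x [-27.  33.  40.] y [-87. -68.   7.  74.  84.]
-92 28 x [32. 37. 39.] y [-86. -83.  -2.  78.  83.]
-84 3 x [-0.  5.  6.] y [-30. -30. -30. -30. -30.]
-68 1 x [11. 11. 11.] y [5. 5. 5. 5. 5.]
-60 12 x [11. 12. 14.] y [-18. -15.  -2.  12.  14.]
-52 26 x [ 7. 11. 14.] y [-18. -14.  -0.  10.  15.]
-44 19 x [ 1. 10. 13.] y [-18. -17.  -6.  11.  13.]
-36 24 x [ 3. 10. 14.] y [-18. -14.  -1.  12.  15.]
-28 22 x [-4. 10. 13.] y [-17. -17.  -4.   5.  12.]
-20 22 x [ 1. 11. 14.] y [-17. -16.  -1.  10.  13.]
-12 19 x [-5. 11. 14.] y [-16. -15.  -4.  10.  13.]
-4 6 x [ 7. 11. 11.] y [-7. -6. -0.  3.  3.]
```

```bash
python3 -m pendant '[{"translation":[-2,-1,14],"twist":[0,0.015,0.017],"grip":-1},{"translation":[-2,-1,14],"twist":[0,0,0],"grip":-1},{"translation":[-2,-1,14],"twist":[0,0,0],"grip":-1},{"translation":[-2,0,14],"twist":[0,0,0],"grip":-1},{"translation":[-2,0,11],"twist":[0,0,0],"grip":-1},{"translation":[0,0,0],"twist":[0,0,0],"grip":-1},{"translation":[3,0,2.5],"twist":[0,0,0],"grip":-1},{"translation":[3,0,2.5],"twist":[0,0,0],"grip":-1},{"translation":[3,0,2.5],"twist":[0,0,0],"grip":-1},{"translation":[0,0,0],"twist":[0,0,0],"grip":-1}]'
python3 -c "
from h import *
to(6,-41,66,40)"
```

```text
t: 5.2
tool_pos: [0.4299, -0.4765, 0.0618]
orientation: [-2.904, -0.195, -1.059]
force: [-0.1, -0.4, -0.5]
opening: 0.0008
t 5.2 world [ 0.4299 -0.4765  0.0618] box mm [-59.3 -41.1  61.8] F box [-0.16 -0.33 -0.46] q [-1.31  0.24  1.84  0.8   1.11 -0.26] open 0.0008
shift tool mm [52.6 -0.3 38.8] twist [ 0.004 -0.001 -0.002] shift in goal axes [52.7 -0.1 38.7]
```

```bash
python3 -m pendant '[{"translation":[4.2,0,2.8],"twist":[0,0,0],"grip":-1},{"translation":[4.2,0,2.8],"twist":[0,0,0],"grip":-1},{"translation":[4.2,0,2.8],"twist":[0,0,0],"grip":-1},{"translation":[4.2,0,2.8],"twist":[0,0,0],"grip":-1},{"translation":[4.2,0,2.8],"twist":[0,0,0],"grip":-1},{"translation":[4.2,0,2.8],"twist":[0,0,0],"grip":-1},{"translation":[0,0,0],"twist":[0,0,0],"grip":-1},{"translation":[0,0,0],"twist":[0,0,0],"grip":-1},{"translation":[0,0,0],"twist":[0,0,0],"grip":-1},{"translation":[0,0,0],"twist":[0,0,0],"grip":-1}]'
python3 - <<'E'
from h import *
to(6,-41,68,40)
p,d,i=cam('side'); c=p[170:300,250:410]
cv2.imwrite(f'pics/side3.png',cv2.resize(c[...,::-1],None,fx=4.6,fy=4.6,interpolation=cv2.INTER_CUBIC))
E
```

```text
t: 6.2
tool_pos: [0.4624, -0.4732, 0.0667]
orientation: [-2.906, -0.196, -1.06]
force: [-0.1, -0.7, 0.1]
opening: 0.0007
t 6.2 world [ 0.4624 -0.4732  0.0667] box mm [-26.6 -42.2  66.7] F box [-0.2  -0.68  0.06] q [-1.25  0.25  1.82  0.8   1.08 -0.21] open 0.0007
shift tool mm [25.8 -1.4 20. ] twist [ 0.006 -0.001 -0.   ] shift in goal axes [25.8 -1.2 20. ]
```

View pics/side3.png

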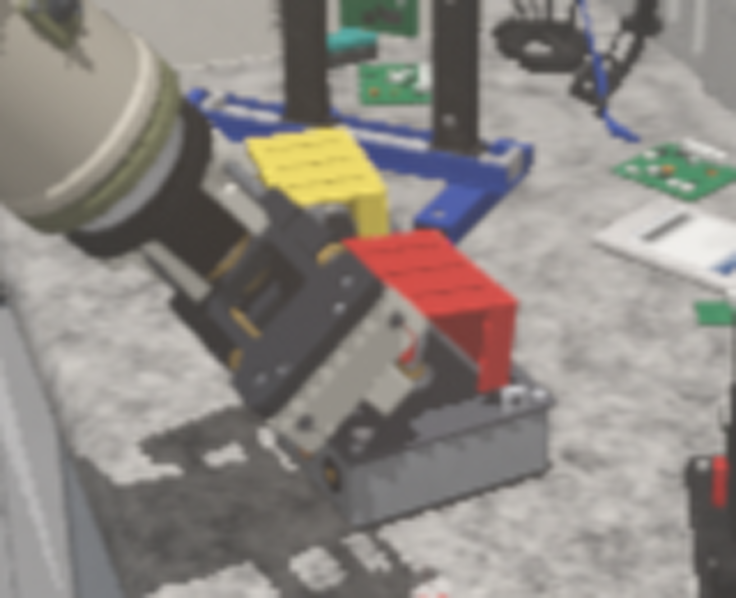

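The guard is beginning to rise: its front edge is on the finger at about (410,350). The gripper body is clear of the box. Going further in.

```bash
python3 -m pendant '[{"translation":[3.5,-0.3,2.5],"twist":[0,0,0],"grip":-1},{"translation":[3.5,-0.3,2.5],"twist":[0,0,0],"grip":-1},{"translation":[3.5,-0.3,2.5],"twist":[0,0,0],"grip":-1},{"translation":[3.5,-0.3,2.5],"twist":[0,0,0],"grip":-1},{"translation":[3.5,-0.3,2.5],"twist":[0,0,0],"grip":-1},{"translation":[3.5,0,2.5],"twist":[0,0,0],"grip":-1},{"translation":[3.5,0,2.5],"twist":[0,0,0],"grip":-1},{"translation":[3.5,0,2],"twist":[0,0,0],"grip":-1},{"translation":[2,0,-1],"twist":[0,0,0],"grip":-1},{"translation":[0,0,0],"twist":[0,0,0],"grip":-1}]'
python3 - <<'E'
from h import *
to(6,-41,72,40)
E
```

```text
t: 7.25
tool_pos: [0.4999, -0.4661, 0.072]
orientation: [-2.906, -0.196, -1.06]
force: [-0.5, -0.6, -0.3]
opening: 0.0008
t 7.25 world [ 0.4999 -0.4661  0.072 ] box mm [ 11.5 -40.3  72. ] F box [-0.53 -0.52 -0.3 ] q [-1.18  0.27  1.79  0.8   1.04 -0.15] open 0.0008
shift tool mm [-4.2  0.7 -3.5] twist [ 0.005 -0.001 -0.   ] shift in goal axes [-4.2  0.7 -3.5]
```

```bash
python3 -m pendant '[{"translation":[-3.2,0,-2.7],"twist":[0,0,0],"grip":-1},{"translation":[0,-2.5,0],"twist":[0,0,0],"grip":-1},{"translation":[0,-2.5,0],"twist":[0,0,0],"grip":-1},{"translation":[0,-2.5,0],"twist":[0,0,0],"grip":-1},{"translation":[0,-2.5,0],"twist":[0,0,0],"grip":-1},{"translation":[0,-2.5,0],"twist":[0,0,0],"grip":-1},{"translation":[0,-2.5,0],"twist":[0,0,0],"grip":-1},{"translation":[0,-2.5,0],"twist":[0,0,0],"grip":-1},{"translation":[0,-2.5,0],"twist":[0,0,0],"grip":-1},{"translation":[0,0,0],"twist":[0,0,0],"grip":-1}]'
python3 - <<'E'
from h import *
to(6,-10,72,40)
ims=[]
for n in('side','top'):
    p,d,i=cam(n); c=p[180:280,300:400] if n=='side' else p[165:265,330:430]
    ims.append(cv2.resize(c[...,::-1],None,fx=4,fy=4,interpolation=cv2.INTER_CUBIC))
cv2.imwrite('pics/both4.png',np.hstack(ims))
E
```

```text
t: 8.25
tool_pos: [0.4923, -0.4477, 0.074]
orientation: [-2.91, -0.195, -1.064]
force: [-2.1, -1.0, 1.1]
opening: 0.0008
t 8.25 world [ 0.4923 -0.4477  0.074 ] box mm [  6.5 -21.1  74. ] F box [-2.17 -0.68  1.14] q [-1.18  0.21  1.85  0.81  1.03 -0.16] open 0.0008
shift tool mm [ -1.6 -11.1   1.1] twist [ 0.01  -0.002  0.   ] shift in goal axes [ -1.6 -11.1   1.2]
```

View pics/both4.png

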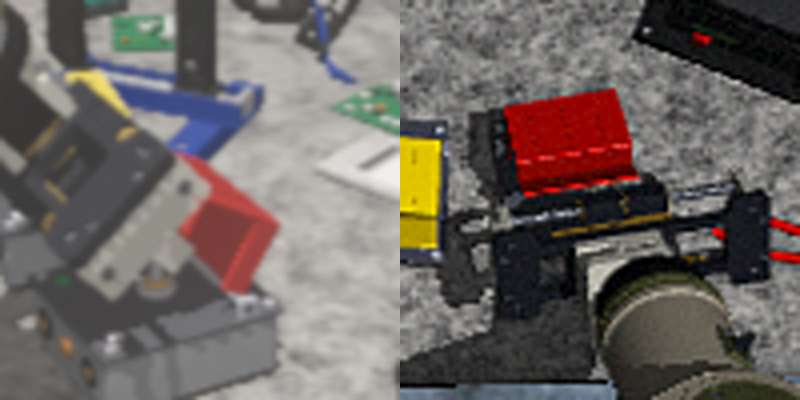

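The guard is held up on the finger (left panel, around (225,220)). I'll carry on with the sweep in small rows.

```bash
python3 -m pendant '[{"translation":[-0.6,-2,0.5],"twist":[0,0,0],"grip":-1},{"translation":[-0.5,-2,0.5],"twist":[0,0,0],"grip":-1},{"translation":[0,-2,0],"twist":[0,0,0],"grip":-1},{"translation":[0,-2,0],"twist":[0,0,0],"grip":-1},{"translation":[0,-2,0],"twist":[0,0,0],"grip":-1},{"translation":[0,-1.5,0],"twist":[0,0,0],"grip":-1},{"translation":[0,0,0],"twist":[0,0,0],"grip":-1},{"translation":[0,0,0],"twist":[0,0,0],"grip":-1},{"translation":[0,0,0],"twist":[0,0,0],"grip":-1},{"translation":[0,0,0],"twist":[0,0,0],"grip":-1}]'
python3 - <<'E'
from h import *
to(6,-8,72,40)
p,d,i=cam('side'); c=p[190:280,300:400]
cv2.imwrite('pics/side5.png',cv2.resize(c[...,::-1],None,fx=6,fy=6,interpolation=cv2.INTER_CUBIC))
E
```

```text
t: 9.35
tool_pos: [0.491, -0.4367, 0.0735]
orientation: [-2.91, -0.195, -1.066]
force: [-2.3, -1.8, 2.1]
opening: 0.0003
t 9.35 world [ 0.491  -0.4367  0.0735] box mm [  6.7 -10.   73.5] F box [-2.49 -1.45  2.15] q [-1.18  0.19  1.88  0.81  1.02 -0.16] open 0.0003
shift tool mm [-1.5 -2.   0.6] twist [ 0.012 -0.004  0.001] shift in goal axes [-1.5 -2.   0.7]
```

View pics/side5.png

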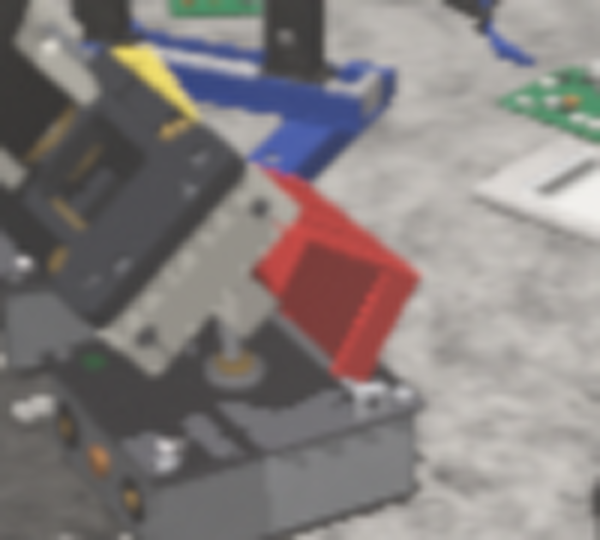

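Finger holds the guard up; the toggle stem is visible at (235,340), pushed by the finger. Now finer steps while watching the side force.

```bash
python3 -m pendant '[{"translation":[0,-1,0],"twist":[0,0,0],"grip":-1},{"translation":[0,-1,0],"twist":[0,0,0],"grip":-1},{"translation":[0,-1,0],"twist":[0,0,0],"grip":-1},{"translation":[0,0,0],"twist":[0,0,0],"grip":-1},{"translation":[0,0,0],"twist":[0,0,0],"grip":-1},{"translation":[0,0,0],"twist":[0,0,0],"grip":-1},{"translation":[0,0,0],"twist":[0,0,0],"grip":-1},{"translation":[0,0,0],"twist":[0,0,0],"grip":-1},{"translation":[0,0,0],"twist":[0,0,0],"grip":-1},{"translation":[0,0,0],"twist":[0,0,0],"grip":-1}]'
python3 - <<'E'
from h import *
where()
for k in range(3): robot.read_camera('top') if k else None; print(Rb.inv().apply(robot.read_state()['force']).round(2), robot.read_state()['wrist_torque'].round(3))
E
```

```text
t: 10.4
tool_pos: [0.4904, -0.4329, 0.0727]
orientation: [-2.91, -0.194, -1.065]
force: [-2.2, -0.5, 0.9]
opening: 0.0005
t 10.4 world [ 0.4904 -0.4329  0.0727] box mm [ 6.7 -6.2 72.7] F box [-2.25 -0.16  0.92] q [-1.17  0.18  1.89  0.81  1.02 -0.16] open 0.0005
[-2.25 -0.16  0.92] [-0.055  0.444 -0.122]
[-1.41 -1.27  2.06] [-0.119  0.514 -0.043]
[-1.11 -1.01  1.8 ] [-0.123  0.509 -0.13 ]
```

```bash
python3 -m pendant '[{"translation":[0,-1,0],"twist":[0,0,0],"grip":-1},{"translation":[0,-1,0],"twist":[0,0,0],"grip":-1},{"translation":[0,-1,0],"twist":[0,0,0],"grip":-1},{"translation":[0,0,0],"twist":[0,0,0],"grip":-1},{"translation":[0,0,0],"twist":[0,0,0],"grip":-1},{"translation":[0,0,0],"twist":[0,0,0],"grip":-1},{"translation":[0,0,0],"twist":[0,0,0],"grip":-1},{"translation":[0,0,0],"twist":[0,0,0],"grip":-1},{"translation":[0,0,0],"twist":[0,0,0],"grip":-1},{"translation":[0,0,0],"twist":[0,0,0],"grip":-1}]'
python3 - <<'E'
from h import *
where()
for k in range(3): robot.read_camera('top') if k else None; print(Rb.inv().apply(robot.read_state()['force']).round(2), robot.read_state()['wrist_torque'].round(3))
p,d,i=cam('side'); c=p[190:280,300:400]
cv2.imwrite('pics/side6.png',cv2.resize(c[...,::-1],None,fx=6,fy=6,interpolation=cv2.INTER_CUBIC))
E
```

```text
t: 11.5
tool_pos: [0.4899, -0.4318, 0.0731]
orientation: [-2.914, -0.193, -1.066]
force: [-0.5, -4.1, -0.3]
opening: 0.0005
t 11.5 world [ 0.4899 -0.4318  0.0731] box mm [ 6.3 -5.  73.1] F box [-1.06 -3.99 -0.29] q [-1.17  0.17  1.9   0.82  1.02 -0.16] open 0.0005
[-1.06 -3.99 -0.29] [-0.502  0.524 -0.255]
[-0.58 -2.48 -0.36] [-0.523  0.551 -0.402]
[-1.6  -2.93 -0.48] [-0.476  0.546 -0.359]
```

View pics/side6.png

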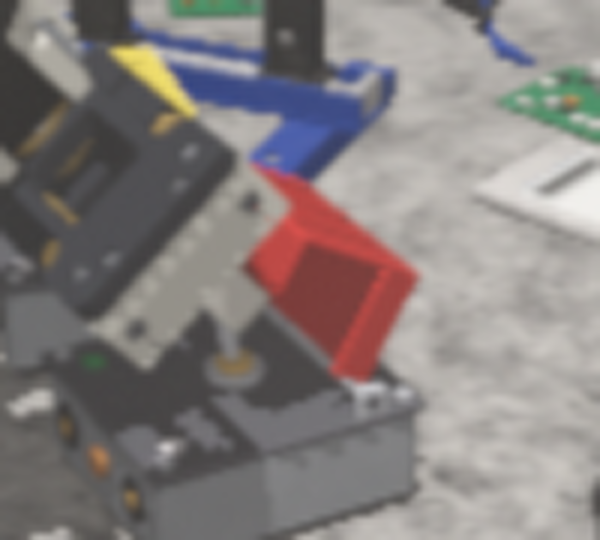

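Side force rose to about 3–4 N and the finger stopped advancing, so the toggle is at its stop. I'll back off sideways, then draw out.

```bash
python3 -m pendant '[{"translation":[0,2,0],"twist":[0,0,0],"grip":-1},{"translation":[0,2,0],"twist":[0,0,0],"grip":-1},{"translation":[-4,0,-2.8],"twist":[0,0,0],"grip":-1},{"translation":[-4,0,-2.8],"twist":[0,0,0],"grip":-1},{"translation":[-4,0,-2.8],"twist":[0,0,0],"grip":-1},{"translation":[-4,0,-2.8],"twist":[0,0,0],"grip":-1},{"translation":[-4,0,-2.8],"twist":[0,0,0],"grip":-1},{"translation":[-4,0,-2.8],"twist":[0,0,0],"grip":-1},{"translation":[-4,0,-2.8],"twist":[0,0,0],"grip":-1},{"translation":[-4,0,-2.8],"twist":[0,0,0],"grip":-1}]'
python3 -c "
from h import *
to(-90,-10,64,40)"
```

```text
t: 12.65
tool_pos: [0.4485, -0.4379, 0.0675]
orientation: [-2.908, -0.195, -1.063]
force: [-0.7, -0.4, -0.1]
opening: 0.0004
t 12.65 world [ 0.4485 -0.4379  0.0675] box mm [-35.6  -5.4  67.5] F box [-0.77 -0.29 -0.1 ] q [-1.25  0.16  1.93  0.81  1.07 -0.23] open 0.0004
shift tool mm [-43.9   4.9 -32.3] twist [ 0.008 -0.002 -0.   ] shift in goal axes [-44.    4.6 -32.3]
```

```bash
python3 -m pendant '[{"translation":[-4.5,0,-3.4],"twist":[0,0,0],"grip":-1},{"translation":[-4.5,0,-3.4],"twist":[0,0,0],"grip":-1},{"translation":[-4.5,0,-3.4],"twist":[0,0,0],"grip":-1},{"translation":[-4.5,0,-3.4],"twist":[0,0,0],"grip":-1},{"translation":[-4.5,0,-3.4],"twist":[0,0,0],"grip":-1},{"translation":[-4.5,0,-3.4],"twist":[0,0,0],"grip":-1},{"translation":[-6,0,-6],"twist":[0,0,0],"grip":-1},{"translation":[-6,0,-12],"twist":[0,0,0],"grip":-1},{"translation":[0,0,-25],"twist":[0,0,0],"grip":-1},{"translation":[0,0,-30],"twist":[0,0,0],"grip":-1}]'
python3 -m pendant '[{"translation":[0,0,-30],"twist":[0,0,0],"grip":-1},{"translation":[0,0,-30],"twist":[0,0,0],"grip":-1},{"translation":[0,0,-30],"twist":[0,0,0],"grip":-1},{"translation":[0,0,-30],"twist":[0,0,0],"grip":-1},{"translation":[0,0,-30],"twist":[0,0,0],"grip":-1},{"translation":[0,0,0],"twist":[0,0,0],"grip":-1},{"translation":[0,0,0],"twist":[0,0,0],"grip":-1},{"translation":[0,0,0],"twist":[0,0,0],"grip":-1},{"translation":[0,0,0],"twist":[0,0,0],"grip":-1},{"translation":[0,0,0],"twist":[0,0,0],"grip":-1}]'
python3 - <<'E'
from h import *
where()
p,d,i=cam('side'); c=p[190:290,290:390]
cv2.imwrite('pics/side7.png',cv2.resize(c[...,::-1],None,fx=6,fy=6,interpolation=cv2.INTER_CUBIC))
W=pts(d,i); hsv=cv2.cvtColor(p,cv2.COLOR_RGB2HSV)
B=Rb.inv().apply((W-np.r_[C,0]).reshape(-1,3)).reshape(W.shape)*1e3
red=((hsv[...,0]<=8)|(hsv[...,0]>172))&(hsv[...,1]>140)&(abs(B[...,0])<70)&(abs(B[...,1])<60)&(B[...,2]>40)
print('red z pct',np.percentile(B[red][:,2],[1,50,99]),'x',B[red][:,0].min(),B[red][:,0].max())
E
```

```text
t: 13.65
tool_pos: [0.3528, -0.4472, 0.1122]
orientation: [-2.902, -0.194, -1.059]
force: [-0.1, -0.3, 0.2]
opening: 0.0008
t: 14.65
tool_pos: [0.2469, -0.4604, 0.2343]
orientation: [-2.908, -0.19, -1.056]
force: [0.1, 0.7, 0.1]
opening: 0.0004
t 14.65 world [ 0.2469 -0.4604  0.2343] box mm [-2.383e+02 -2.000e-01  2.343e+02] F box [0.23 0.67 0.06] q [-1.66 -0.12  1.87  0.68  1.57 -0.29] open 0.0004
red z pct [ 61.53681746 100.26618622 103.09074216] x -47.94155443630533 29.868473157979352
```

View pics/side7.png

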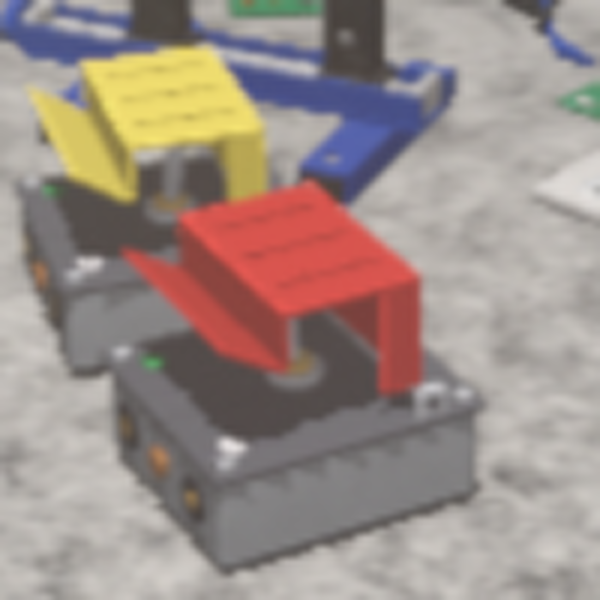

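The red guard is shut and looks as it did at the start, and the yellow box is unchanged. The stem runs from (296,362) up to about (292,318). I'll compare that with the projected off and on lines.

```bash
python3 - <<'E'
from h import *
i=robot.camera_info('side'); M=np.linalg.inv(np.array(i['cam_to_world'])); f=200/np.tan(np.radians(i['vertical_fov'])/2)
def proj(b):
    w=np.r_[C,0]+Rb.apply(np.array(b)/1e3); c=(M@np.r_[w,1])[:3]; return np.array([i['cx']-f*c[0]/c[2], i['cy']+f*c[1]/c[2]])
for a in(-.4,0,.2,.3,.4):
    for L in (10,20,30):
        q=proj((2,L*np.sin(a),48+L*np.cos(a))); print(a,L,q.round(1),'crop7',((q-[290,190])*6).round(), 'sidec',((q-[241,191])*5).round())
p=np.load('side.npz')['p']; c=p[234:256,325:350].astype(int); hsv=cv2.cvtColor(p,cv2.COLOR_RGB2HSV)
# stem: bright grey low saturation pixels per row; old image for comparison
old=cv2.imread('pics/side1.png')[...,::-1].copy()
for nm,im in(('old',old),('new',p)):
    print(nm)
    for v in range(240,256): print(v,' '.join('%4d'%g if abs(int(im[v,u,0])-int(im[v,u,2]))<40 else '  R ' for u in range(328,350) for g in[im[v,u,1]]))
big=[cv2.resize(im[225:265,315:365][...,::-1],None,fx=8,fy=8,interpolation=cv2.INTER_NEAREST) for im in(old,p)]
cv2.imwrite('pics/cmp.png',np.hstack(big))
E
```

```text
-0.4 10 [339.5 248.5] crop7 [297. 351.] sidec [492. 288.]
-0.4 20 [340.3 245.7] crop7 [302. 334.] sidec [496. 273.]
-0.4 30 [341.1 242.8] crop7 [306. 317.] sidec [500. 259.]
0 10 [338.6 247.4] crop7 [292. 345.] sidec [488. 282.]
0 20 [338.6 243.5] crop7 [291. 321.] sidec [488. 262.]
0 30 [338.5 239.5] crop7 [291. 297.] sidec [487. 242.]
0.2 10 [338.2 247.1] crop7 [289. 343.] sidec [486. 281.]
0.2 20 [337.7 242.9] crop7 [286. 317.] sidec [484. 259.]
0.2 30 [337.2 238.6] crop7 [283. 291.] sidec [481. 238.]
0.3 10 [338. 247.] crop7 [288. 342.] sidec [485. 280.]
0.3 20 [337.3 242.7] crop7 [284. 316.] sidec [481. 258.]
0.3 30 [336.6 238.3] crop7 [280. 290.] sidec [478. 236.]
0.4 10 [337.8 247. ] crop7 [287. 342.] sidec [484. 280.]
0.4 20 [336.9 242.6] crop7 [281. 315.] sidec [480. 258.]
0.4 30 [336.  238.2] crop7 [276. 289.] sidec [475. 236.]
old
240   R    R    R    R    R    R    R    R    R    R    R    R    R    R    R    R    R    R    R    R    R    R 
241   R    R    R    R    R    R    R    R    R    R    R    R    R    R    R    R    R    R    R    R    R    R 
242   R    R    R 
[... 2705 characters left out ...]
5   76   76   76
250   75   75   R    R    R    R    R    R    R    R    R    R    R    R   108   98   83   77   76   75   76   76
251   76   75   74   75   75   R    R    R    R    R    R    R    R   115  112  103   86   76   76   75   75   75
252   75   76   75   76   76   77   93  105  103  105  113  116  116  118  117  102   83   76   75   75   75   76
253   76   76   76   77   76   77   87  106  116  120  123  124  122  120  110   90   78   76   76   76   75   76
254   76   75   76   76   75   75   77   86   95  103  107  107  105   97   88   80   76   76   76   76   76   76
255   75   75   75   75   74   75   75   76   79   81   84   84   83   80   77   75   76   76   76   76   75   76
```

View pics/cmp.png

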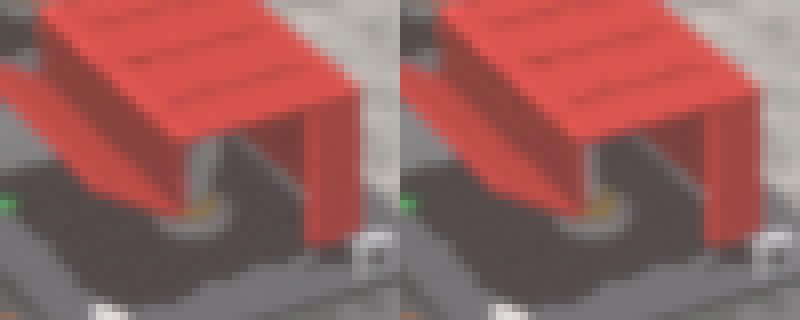

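The guard is shut. By sub-pixel comparison the stem moved left about 2.9 px at row 244, where full travel should give about 3.6 px. That leaves doubt, so I'll average depth on the stem.

```bash
python3 - <<'E'
from h import *
fr=[robot.read_camera('side') for _ in range(8)]; D=np.stack([x[1] for x in fr]); i=robot.camera_info('side')
D[D==0]=np.nan; d=np.nanmedian(D,0).astype(np.float32); print('noise',np.nanmedian(np.nanstd(D,0)[200:280,300:370])*1e3)
W=pts(d,i); B=Rb.inv().apply((W-np.array([.4815,-.4288,0])).reshape(-1,3)).reshape(W.shape)*1e3
for v in range(242,256): print(v,[tuple(B[v,u].round().astype(int)) for u in range(336,343)])
p=np.mean([x[0] for x in fr],0)
for v in(242,243,244,245,246,247,248): print(v,[tuple(p[v,u].round().astype(int)) for u in range(335,342)])
E
```

```text
noise 1.6787325
242 [(np.int64(-24), np.int64(-40), np.int64(100)), (np.int64(-21), np.int64(-40), np.int64(99)), (np.int64(-19), np.int64(-40), np.int64(99)), (np.int64(25), np.int64(39), np.int64(47)), (np.int64(27), np.int64(38), np.int64(47)), (np.int64(29), np.int64(37), np.int64(47)), (np.int64(31), np.int64(36), np.int64(47))]
243 [(np.int64(-24), np.int64(-40), np.int64(97)), (np.int64(-22), np.int64(-40), np.int64(97)), (np.int64(4), np.int64(5), np.int64(67)), (np.int64(22), np.int64(35), np.int64(47)), (np.int64(24), np.int64(33), np.int64(47)), (np.int64(27), np.int64(32), np.int64(47)), (np.int64(28), np.int64(30), np.int64(48))]
244 [(np.int64(-23), np.int64(-39), np.int64(95)), (np.int64(-21), np.int64(-39), np.int64(94)), (np.int64(4), np.int64(3), np.int64(65)), (np.int64(20), np.int64(30), np.int64(47)), (np.int64(22), np.int64(29), np.int64(47)), (np.int64(25), np.int64(29), np.int64(47)), (np.int64(26), np.int64(27), np.int64(47))]
245 [(np.int64(-23), np.int64(-39), np.int64(92)), (np.int64(-22), np.int64(-41), np.int64(93)), (np.int64(3), np.int64(3), np.int64(6
[... 4852 characters left out ...]
t64(81)), (np.int64(84), np.int64(77), np.int64(75))]
247 [(np.int64(139), np.int64(68), np.int64(63)), (np.int64(142), np.int64(69), np.int64(64)), (np.int64(152), np.int64(78), np.int64(74)), (np.int64(146), np.int64(108), np.int64(108)), (np.int64(118), np.int64(108), np.int64(107)), (np.int64(94), np.int64(86), np.int64(84)), (np.int64(86), np.int64(78), np.int64(76))]
248 [(np.int64(147), np.int64(69), np.int64(64)), (np.int64(140), np.int64(68), np.int64(64)), (np.int64(152), np.int64(76), np.int64(72)), (np.int64(148), np.int64(110), np.int64(108)), (np.int64(129), np.int64(117), np.int64(110)), (np.int64(114), np.int64(101), np.int64(86)), (np.int64(101), np.int64(88), np.int64(76))]
```

```bash
python3 - <<'E'
from h import *
N=30; fr=[robot.read_camera('side')[1] for _ in range(N)]; i=robot.camera_info('side'); d=np.median(np.stack(fr),0); d2=np.mean(np.stack(fr),0).astype(np.float32)
np.save('d30.npy',d2); C2=np.array([.4815,-.4288,0])
W=pts(d2,i); B=Rb.inv().apply((W-C2).reshape(-1,3)).reshape(W.shape)*1e3
s=B[242:249,338]; print(s.round(1).tolist())
q=B[243:248,338]; print('slope dy/dz',np.polyfit(q[:,2],q[:,1],1))
wl=B[243:251,336]; print('wall y',wl[:,1].mean(),'rib'); 
# predicted: ray vs capsule axis, r=4.5, at same pixels
f=200/np.tan(np.radians(i['vertical_fov'])/2); M=np.array(i['cam_to_world'])
o=Rb.inv().apply(M[:3,3]-C2)*1e3
for a in(-.4,.1,.2,.3,.4):
  ax=np.array([0,np.sin(a),np.cos(a)]); P0=np.array([2,0,48.])
  for col in(337.6,338,338.4):
    out=[]
    for v in range(243,248):
        g=Rb.inv().apply(M[:3,:3]@np.array([(col-i['cx'])/f,-(v-i['cy'])/f,-1])); g/=np.linalg.norm(g)
        gp=g-g@ax*ax; w=o-P0; wp=w-w@ax*ax; A=gp@gp; b=gp@wp; c=wp@wp-4.5**2; D=b*b-A*c
        if D>0: h=o+g*(-b-D**.5)/A; out.append(h[1:].round(1).tolist())
        else: out.append(None)
    print(a,col,out)
E
```

```text
[[-19.2, -40.3, 98.7], [4.3, 4.8, 67.1], [4.0, 4.3, 64.8], [3.5, 3.5, 62.9], [3.1, 2.8, 60.8], [2.6, 1.8, 58.9], [2.0, 0.9, 57.0]]
slope dy/dz [  0.3690403  -19.76488733]
wall y -45.17630435534417 rib
-0.4 337.6 [None, None, None, None, [-5.9, 64.3]]
-0.4 338 [None, None, [-7.4, 70.0], [-8.0, 67.9], [-7.9, 65.3]]
-0.4 338.4 [None, [-9.8, 73.8], [-10.0, 71.4], [-9.7, 68.8], [-9.3, 66.0]]
0.1 337.6 [[-1.7, 71.5], [-1.8, 69.1], [-2.0, 66.8], [-2.2, 64.4], [-2.3, 61.9]]
0.1 338 [[-2.0, 71.5], [-2.2, 69.1], [-2.4, 66.7], [-2.6, 64.3], [-2.7, 61.9]]
0.1 338.4 [[-2.2, 71.3], [-2.4, 69.0], [-2.6, 66.6], [-2.8, 64.2], [-3.0, 61.8]]
0.2 337.6 [[0.1, 70.4], [-0.3, 68.1], [-0.7, 65.9], [-1.0, 63.6], [-1.4, 61.3]]
0.2 338 [[-0.1, 70.2], [-0.5, 68.0], [-0.9, 65.8], [-1.3, 63.5], [-1.7, 61.3]]
0.2 338.4 [[-0.1, 69.9], [-0.6, 67.8], [-1.0, 65.6], [-1.5, 63.3], [-1.9, 61.1]]
0.3 337.6 [[1.9, 69.2], [1.2, 67.1], [0.7, 65.0], [0.1, 62.9], [-0.5, 60.7]]
0.3 338 [[1.8, 69.0], [1.2, 66.9], [0.5, 64.8], [-0.1, 62.7], [-0.7, 60.6]]
0.3 338.4 [[2.1, 68.5], [1.3, 66.6], [0.5, 64.5], [-0.2, 62.5], [-0.9, 60.4]]
0.4 337.6 [[3.7, 68.1], [2.8, 66.1], [2.0, 64.2], [1.2, 62.2], [0.4, 60.1]]
0.4 338 [[3.9, 67.7], [2.8, 65.8], [1.9, 63.9], [1.0, 62.0], [0.2, 60.0]]
0.4 338.4 [[4.6, 66.9], [3.2, 65.3], [2.1, 63.5], [1.1, 61.7], [0.1, 59.7]]
```

```bash
python3 -c "
from h import *
where(); robot.close_job()"
```

```text
t 16.6 world [ 0.2465 -0.4611  0.2353] box mm [-238.9   -0.8  235.3] F box [0.44 1.   0.52] q [-1.66 -0.12  1.87  0.68  1.57 -0.29] open 0.0002
the job is handed in; nothing more can be done
```

I handed the job in at 16.6 s with the red guard shut. The toggle is very likely fully on, though one check left some doubt. With the fingers closed, I went under the red lip right of the toggle, kept the guard up and swept the toggle left until it resisted. I then backed off and drew the finger out so the guard dropped.

**Checks**
- **Guard:** the last side picture and the depth readings show it shut, with the same outline and heights as at the start.
- **Toggle, evidence for fully on:**
  - The side force rose from about 1 N to 3–4 N and the finger stopped advancing, as at a hard stop.
  - Averaged depth on the stem gives a left lean of about 0.35–0.4 rad, against 0.4 at the stop.
- **Toggle, the check that disagreed:** the stem's edge in the picture moved about 3 px, against 3.6 px expected for full travel. Taken alone that suggests a lean of only 0.2–0.27 rad. I trusted the force and depth readings, and did not go back in to push again.
- **Forces:** no reading I took was above about 4 N.
- **Rest of the scene:** the yellow box looked unchanged in the last side picture. The arm stayed clear of the spool, cutters and tin, but I took no final picture of them. The gripper was well clear of everything at hand-in.

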